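# Put the polished speaker box back in its stock lane

## Robot

A 6-joint arm with a two-finger parallel gripper is mounted at the origin on the work surface. World frame = base frame: x ahead of the robot, y to its left, z up, the work surface at z = 0. Lengths are in m, angles in rad, forces in N, time in s.
With the tool pointing down it reaches from about 0.375 to 0.925 m from the base axis. Payload 5.7 kg.
Tool frame: the origin (TCP) lies midway between the tips of the shut fingers; the grasp point (between the pads) lies robot.grip_point_offset behind it (robot.grip_point_offset is the distance from the TCP to the grasp point, in m); z points along the fingers, y is the direction in which the jaws open and shut (so a half turn about z gives the same grasp; the last joint's range is limited). The gripper opens to 85 mm and grips with 20 to 120 N. Pads are 22 mm wide; open, the fingers measure 114 mm over their backs; the gripper's body (76 mm by 85 mm) begins 54 mm behind the grasp point. The pads swing forward as they close: fully open they stand 13 mm farther back than shut.
Start: joints at [-1.332, 0.359, 1.51, -0, 1.272, -0.115], TCP at [0.208, -0.563, 0.231] pointing down, gripper open.
Joint ranges: [-2.97, 2.97], [-1.01, 2.36], [0.21, 2.38], [-0.96, 4.11], [0.2, 2.71], [-2.98, 2.98]. Speed limits (rad/s): [2.39, 2.39, 3.14, 3.14, 3.14, 3.14].

## Interface

Orientations are given as a unit quaternion [w, x, y, z].
In Python, from rig import monitor, eyes, hand_in, robot gives the robot as it stands. The module is installed in compiled form; this text tells all that it offers.
- The arm moves only by the shell command python3 -m jog 'ROWS' [OPENING] [FORCE]. ROWS is text: rows parted by semicolons, each of 4 numbers parted by spaces: the shift along the tool's x, y, z in cm, then the turn about the tool's z in degrees. In form: dx dy dz spin; .... A call has 1 to 20 rows; each row shifts and turns the commanded pose from where the row before left it, along the tool's axes as they then stand; what a row does not reach is not made up. A row lasts 1/8 s, in which the tool goes at most 62.5 mm and 10.7 degrees, less where a joint would pass 70% of its speed; a pose out of reach is approached as far as the arm can. A call with a gripper value outside its range is refused whole. OPENING is the opening, from -1 (shut) to 1 (fully open), set as the call begins (- or left out, the last holds). The fingers move at their own pace and stop on an object; FORCE is the grip in N (left out, the last holds). Time passes only in rows, so rows that do not move let the fingers close. It gives the time, the measured TCP pose, the force and the opening at its end, in the units of the state.
- monitor.observe(): the state, without advancing time (a new reading comes with each control period).
- eyes.capture(name): name is "scene" or "top"; returns (picture, depth): 384x512x3 uint8, red, green, blue; 384x512 float32, m along the optical axis (not along the pixel's ray), 0 where there is no reading.
- eyes.calibration(name): a dict with "fx", "fy", "cx", "cy" (pixels), "dist" ([k1, k2, p1, p2, k3] as OpenCV has them; the pictures are not rectified), "view" (4x4, takes a point from world to camera coordinates). Camera axes: x right, y down, z forward; pixel columns grow to the right and rows downward; lengths in m; the calibration is good to about 2 mm. A picture is of the moment at which its call begins. calibration takes no time and is no camera call.
- hand_in(): hands the job in, once; it reports no verdict.
The state is a dict: "t": time; "joint_pos": joint angles; "qd": joint speeds; "tau": joint torques, N m; "tcp_pos": TCP position; "tcp_rot": TCP orientation; "ft_force": force on the tool from outside, world axes, zero at the start; "wrist_torque": the same for the moment, N m; "gripper_width": finger opening in m.
Only numpy, scipy, OpenCV 4.12 (cv2) and the standard library are available. Lean on these libraries where they do the work, as an engineer would, in place of code of your own. Each camera call takes 0.05 s, during which the arm holds its last target. There are 200 camera calls.

## Task

The black loudspeaker box on the rack's loading apron has just been polished: push it with your fingers across to the lane where its black twin already stands, then straight down that lane until it stands square, right up behind the twin, and leave it there. Only push it, gently: do not grip, lift or tip it, let neither it nor yourself touch the guide rails, which would scratch the gloss, and do not shove the twin along or disturb anything else.

Things in the scene. Friction and masses are not known exactly. Their poses are not given: they have to be found in the camera images.
- rack: Fixed rack, grey steel deck 395 x 372 mm, top 4 mm above the bench. Origin on the bench; x points down the lanes, away from the robot (yaw within 0.12 rad); deck spans x -175 to 220, y +-186 mm. x -175 to -20: open loading apron. x -20 to 210: three lanes, centre lines y = -122, 0, 122 mm, 116 mm clear between rails, then an end stop 45 mm high. Boxes slide on the deck with friction about 0.5 to 0.7.
- new_speaker: The loose box to push: gloss-black loudspeaker box, round grille on top, 100 mm along its x, 92 mm along its y, 64 mm high, 0.3 to 0.65 kg, too wide for most grippers. Origin at the centre of its underside. Starts on the apron, clear of the lanes, turned up to 0.3 rad from the rack's axes and seldom in front of its lane. In its lane it has 12 mm clear each side.
- stocked_speaker: The twin: an identical black box (100 x 92 x 64 mm, 0.45 kg, loose, origin at the centre of its underside), standing square and centred at the far end of one of the three lanes, 5 to 15 mm short of the end stop; its x axis points down the lane. When the new box is home its origin lies about 100 mm from the twin's, at -x.
- rail_1: Yellow-painted steel guide rail fixed on the deck, 230 mm long (x, down the lane), 6 mm thick (y), its top edge 18 mm above the deck (22 mm above the bench). It is a part of the rack at rack y = -183 mm. Origin on the deck's top face, on the rail's centre line, 20 mm in from the lane's mouth; axes as the rack's.
- rail_2: Yellow-painted steel guide rail fixed on the deck, 230 mm long (x, down the lane), 6 mm thick (y), its top edge 18 mm above the deck (22 mm above the bench). It is a part of the rack at rack y = -61 mm. Origin on the deck's top face, on the rail's centre line, 20 mm in from the lane's mouth; axes as the rack's.
- rail_3: Yellow-painted steel guide rail fixed on the deck, 230 mm long (x, down the lane), 6 mm thick (y), its top edge 18 mm above the deck (22 mm above the bench). It is a part of the rack at rack y = 61 mm. Origin on the deck's top face, on the rail's centre line, 20 mm in from the lane's mouth; axes as the rack's.
- rail_4: Yellow-painted steel guide rail fixed on the deck, 230 mm long (x, down the lane), 6 mm thick (y), its top edge 18 mm above the deck (22 mm above the bench). It is a part of the rack at rack y = 183 mm. Origin on the deck's top face, on the rail's centre line, 20 mm in from the lane's mouth; axes as the rack's.
- beige_speaker: Bystander: beige loudspeaker box, 100 x 92 x 64 mm, loose, at the far end of another lane. Origin at the centre of its underside.
- carton: Bystander: brown cardboard carton, 100 x 90 x 62 mm, loose, at the far end of another lane. Origin at the centre of its underside.
- wax_bottle: Bystander: yellow wax bottle with black cap and band, 52 mm across, 130 mm tall, loose, standing on the bench beside the lanes, 250 to 280 mm to one side of the rack's centre line. Origin at the centre of its underside.
- tape_roll: Bystander: cream roll of masking tape, 90 mm across, 24 mm high, loose, lying flat on the bench on the other side of the rack, 250 to 280 mm from its centre line. Origin at the centre of its underside.
Things that resemble listed ones, but are neither listed nor needed, are in the scene too. Leave any orange or purple look-alike of the new_speaker alone. What is shaped like the stocked_speaker but red or turquoise is not meant.

How it is judged:
At the end, for the whole second after the job is handed in: The new black box stands flat and still on the deck in the twin's lane, right behind the twin (gap under 12 mm), in line with it within 14 mm and square to the lane within 0.12 rad; the twin has moved less than 10 mm (x of new_speaker in the frame of stocked_speaker between -0.112 and -0.095 m and y of new_speaker in the frame of stocked_speaker between -0.014 and 0.014 m and angle between the x axis of new_speaker and the x axis of rack, either way round below 0.12 rad and height (world z) of new_speaker below 0.008 m and angle between new_speaker's own z axis and vertical below 0.05 rad and linear speed of new_speaker below 0.01 m/s and distance of stocked_speaker from where it was at the start of the episode below 0.01 m); the robot touches nothing.
It fails at once if the polished box touches a guide rail (contact force between new_speaker and rail_1 above 0.2 N or contact force between new_speaker and rail_2 above 0.2 N or contact force between new_speaker and rail_3 above 0.2 N or contact force between new_speaker and rail_4 above 0.2 N).
It fails at once if the robot touches a guide rail (contact force between any of the fingers, the arm and rail_1 above 0.5 N or contact force between any of the fingers, the arm and rail_2 above 0.5 N or contact force between any of the fingers, the arm and rail_3 above 0.5 N or contact force between any of the fingers, the arm and rail_4 above 0.5 N).
It fails at once if the polished box is lifted or tipped (height (world z) of new_speaker above 0.012 m or angle between new_speaker's own z axis and vertical above 0.15 rad).
It fails at once if the polished box is squeezed or pushed hard (over 25 N), or pushed with the arm instead of the fingers (contact force between the fingers and new_speaker above 25 N or contact force between the arm and new_speaker above 2 N).
It fails at once if the twin is shoved along (over 10 mm) or a bystander disturbed (over 6 mm) (distance of stocked_speaker from where it was at the start of the episode above 0.01 m or distance of any of beige_speaker, carton, wax_bottle, tape_roll from where it was at the start of the episode above 0.006 m).
It also fails if it takes over 54 s, if anything falls off the work surface, if the arm or the gripper's body presses on something with over 40 N, if the wrist force passes 120 N, or if a joint passes its speed limit or range.

## Working session

There is one attempt and no reset: what is moved stays moved. The work goes in short steps, Python scripts to look and compute and a shell command to move; the robot and the scene stay as the last step left them, time stands still between calls to the robot, and variables do not carry over. Pictures are saved under pics/ and viewed, about 8 in all and at most 12, crops included, and the job is handed in when it is done.

```bash
mkdir -p pics; python3 - <<'E'
from rig import monitor, eyes, robot
import cv2,numpy as np
s=monitor.observe(); print(s['t'],s['tcp_pos'],s['tcp_rot'],s['gripper_width'],robot.grip_point_offset)
for n in ("top","scene"):
    p,d=eyes.capture(n); np.savez(f"pics/{n}0.npz",p=p,d=d)
    cv2.imwrite(f"pics/{n}0.png",p[:,:,::-1]); c=eyes.calibration(n); print(n,c['fx'],c['cx'],c['cy'],c['dist'],np.round(c['view'],3).tolist())
E
```

```text
0.0 [ 0.20771696 -0.56216451  0.23046267] [-9.25595381e-04  9.84391815e-01  1.75988338e-01 -5.92311062e-05] 0.08530679637997576 0.0187
top 462.514401566912 264.1226455722045 190.72172548043307 [-0.18049636  0.          0.          0.          0.        ] [[-0.021, -0.999, 0.028, 0.011], [-0.997, 0.019, -0.08, 0.532], [0.079, -0.03, -0.996, 1.012], [0.0, 0.0, 0.0, 1.0]]
scene 366.1970000360543 256.84611913354166 192.0425710229492 [-0.08265258  0.          0.          0.          0.        ] [[-0.356, 0.935, -0.015, 0.176], [0.568, 0.203, -0.798, -0.297], [-0.743, -0.292, -0.603, 1.326], [0.0, 0.0, 0.0, 1.0]]
```

View pics/top0.png

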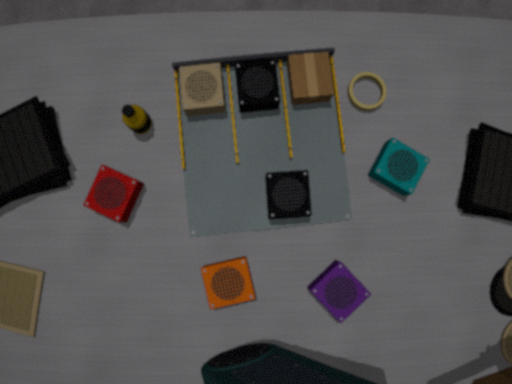

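View pics/scene0.png

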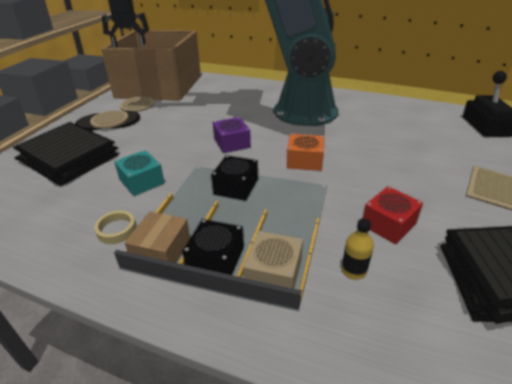

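The top view shows three boxes of this shape on or near the apron:
- Black, at (289,194) on the apron. It is black with a round grille, so it is new_speaker.
- Orange, at (229,282), and purple, at (339,290). These are look-alikes, left alone.

The black twin is at (258,84) in the middle lane. The red and turquoise ones are not meant.

```bash
cat > h.py <<'E'
import cv2,numpy as np
from rig import monitor, eyes
def cast(n,px,z):
    c=eyes.calibration(n);K=np.array([[c['fx'],0,c['cx']],[0,c['fy'],c['cy']],[0,0,1]])
    u=cv2.undistortPoints(np.asarray(px,np.float64).reshape(-1,1,2),K,np.array(c['dist'])).reshape(-1,2)
    V=np.array(c['view']);R=V[:3,:3];o=-R.T@V[:3,3]
    d=np.c_[u,np.ones(len(u))]@R
    return o+d*((z-o[2])/d[:,2])[:,None]
def height(n,d):
    c=eyes.calibration(n);V=np.array(c['view']);R=V[:3,:3];o=-R.T@V[:3,3]
    vv,uu=np.mgrid[:d.shape[0],:d.shape[1]]
    P=cast(n,np.stack([uu,vv],-1).reshape(-1,2),0.0)
    zc=(P@R.T+V[:3,3])[:,2]
    return (o[2]+(P[:,2]-o[2])*d.ravel()/zc).reshape(d.shape)
def rect(n,m,z):
    ys,xs=np.nonzero(m);w=cast(n,np.c_[xs,ys],z)[:,:2]
    return cv2.minAreaRect((w*1000).astype(np.float32)), w
def rackT():  # from saved file
    return np.load('rack.npy')
def boxes(p,d,n='top'):
    g=cv2.cvtColor(p,cv2.COLOR_RGB2HSV);H=height(n,d)
    m=((g[...,2]<100)&(H>0.055)&(H<0.08)).astype(np.uint8)
    m=cv2.morphologyEx(m,cv2.MORPH_OPEN,np.ones((3,3)))
    k,l,st,ce=cv2.connectedComponentsWithStats(m)
    out=[]
    for i in range(1,k):
        if 700<st[i,4]<4000:
            r,w=rect(n,l==i,0.068); out.append((ce[i],st[i,4],r,np.median(H[l==i])))
    return out
E
python3 - <<'E'
from h import *
z=np.load('pics/top0.npz');p,d=z['p'],z['d'];g=cv2.cvtColor(p,cv2.COLOR_RGB2HSV)
for b in boxes(p,d): print(np.round(b[0]),b[1],np.round(np.r_[b[2][0],b[2][1],b[2][2]],1),round(float(b[3]),4))
m=((g[...,0]>18)&(g[...,0]<32)&(g[...,1]>130)&(g[...,2]>90)).astype(np.uint8)
k,l,st,ce=cv2.connectedComponentsWithStats(m)
for i in range(1,k):
    if st[i,4]>60:
        r,w=rect('top',l==i,0.022);v=cv2.fitLine((w*1000).astype(np.float32),cv2.DIST_HUBER,0,.01,.01).ravel()
        a=np.arctan(v[1]/v[0]); print('yel',np.round(ce[i]),st[i,4],np.round(v,3),'yaw',round(a,4),'xr',w[:,0].min(),w[:,0].max(), 'y@x=.5',v[3]+(500-v[2])*np.tan(a))
c=cv2.resize(p[40:240,160:360],(600,600),interpolation=cv2.INTER_CUBIC);cv2.imwrite('pics/crop1.png',c[:,:,::-1])
print(cast('top',[[193,234],[349,219]],0.004))
E
```

```text
[257.  83.] 1842 [766.2  11.9 103.1  92.    5.1] 0.0685
[201.  85.] 721 [762.7 135.1  66.2  66.3  88.6] 0.0695
[401. 165.] 1802 [ 578.9 -301.4  101.7   92.9   59. ] 0.0646
[289. 194.] 1989 [521.2 -50.8  99.8  92.1   2.7] 0.0686
[110. 193.] 813 [531.2 335.2  69.5  67.1  89.1] 0.0652
[340. 292.] 1942 [ 309.6 -155.4  101.6   92.6   42.2] 0.0647
yel [338. 106.] 259 [ 9.96000e-01  8.50000e-02  7.25917e+02 -1.73178e+02] yaw 0.0846 xr 0.617053932800528 0.8431881793220831 y@x=.5 -192.34174
yel [232. 115.] 214 [9.96000e-01 8.50000e-02 7.06639e+02 6.88390e+01] yaw 0.0852 xr 0.5979535699979173 0.8178982318783999 y@x=.5 51.181553
yel [286. 113.] 251 [ 9.97000e-01  8.30000e-02  7.09256e+02 -5.25300e+01] yaw 0.0829 xr 0.6072188837457669 0.81377730134261 y@x=.5 -69.912476
yel [180. 124.] 242 [9.96000e-01 8.80000e-02 6.87255e+02 1.88821e+02] yaw 0.0876 xr 0.5867488795692413 0.7919058616160006 y@x=.5 172.36823
[[ 0.43877445  0.16227218  0.004     ]
 [ 0.46511049 -0.19306453  0.004     ]]
```

View pics/crop1.png

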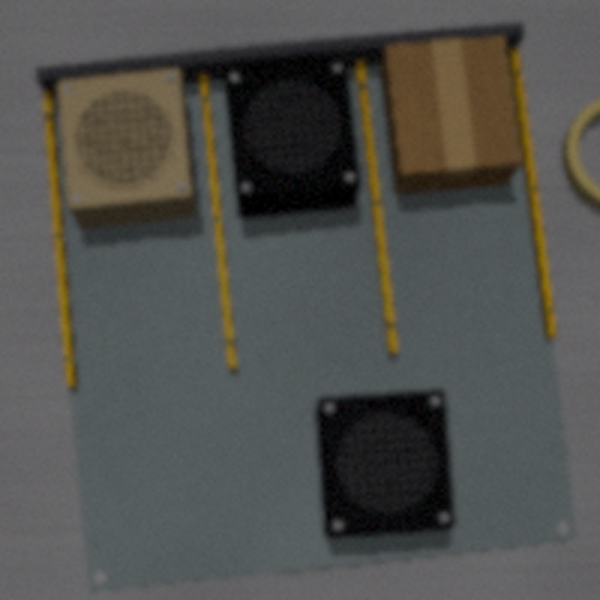

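The crop confirms it: new_speaker is black with a round grille, alone on the apron at crop (386,463). The twin is at the end of the middle lane, at crop (292,130). Rack yaw is about 0.085 rad with its origin near (0.622, 0.001), and the twin lies on the centre line. The new box sits at about rack (-105, -43) mm, 2° off square.

Plan: push sideways with two spread fingers, which squares the box, then push it down the lane.

```bash
cat >> h.py <<'E'
YAW=0.085; O=np.array([0.622,0.001])
def rk(p):
    c,s=np.cos(YAW),np.sin(YAW);q=np.asarray(p)[:2]-O
    return np.array([c*q[0]+s*q[1],-s*q[0]+c*q[1]])*1000
def tcp():
    from scipy.spatial.transform import Rotation as Ro
    s=monitor.observe();q=np.array(s['tcp_rot']);x=Ro.from_quat(q[[1,2,3,0]]).as_matrix()[:,0]
    print('t',round(s['t'],2),'tcp rack mm',np.round(rk(s['tcp_pos']),1),'z',np.round(s['tcp_pos'][2]*1000,1),'toolx yaw rel rack deg',np.round(np.degrees(np.arctan2(x[1],x[0])-YAW),2),'F',np.round(s['ft_force'],1),'w',round(s['gripper_width']*1000,1))
def look(name,draw=True):
    p,d=eyes.capture('top');cv2.imwrite(f'pics/{name}.png',p[:,:,::-1])
    for b in boxes(p,d):
        (x,y),(w,h),a=b[2];r=rk([x/1000,y/1000])
        if abs(r[1])<70:print('box px',np.round(b[0]),'rack mm',np.round(r,1),'size',round(w,1),round(h,1),'ang rel rack',round(a-np.degrees(YAW),2),'h',round(float(b[3]),4))
E
python3 -m jog '0 0 0 -10.6;0 0 0 -10.6;0 0 0 -10.6;0 0 0 -10.6;0 0 0 -10.6;0 0 0 -10.6;0 0 0 -10.6;0 0 0 0' 0.2
python3 -m jog '4 3.5 0 0;4 3.5 0 0;4 3.5 0 0;4 3.5 0 0;4 3.5 0 0;4 3.5 0 0;4 3.5 0 0;4 3.5 0 0;4 3.5 0 0;3.5 4 0 0;0 0 0 0;0 0 0 0'
python3 -c "from h import *;tcp()"
```

```text
t: 1.1
tcp_pos: [0.2078, -0.5625, 0.2308]
tcp_rot: [-0.0, 0.68, 0.734, 0.0]
ft_force: [0.1, 0.2, 0.3]
gripper_width: 0.0514
t: 2.6
tcp_pos: [0.5305, -0.1413, 0.231]
tcp_rot: [-0.0, 0.68, 0.734, -0.0]
ft_force: [1.1, -0.7, -0.2]
gripper_width: 0.0515
t 2.6 tcp rack mm [-103.3 -134. ] z 231.0 toolx yaw rel rack deg 89.52 F [ 1.1 -0.7 -0.2] w 51.5
```

```bash

python3 -m jog '0 0 4 -0.5;0 0 4 0;0 0 4 0;0 0 4 0;0 0 3 0;0 0 1 0;0.5 0 0 0;0.5 0 0 0;0.5 0 0 0;0.5 0 0 0;0 0 0 0'
python3 -m jog '0.3 0 0 0;0.3 0 0 0;0.3 0 0 0;0.3 0 0 0;0.3 0 0 0;0.3 0 0 0;0.3 0 0 0'
python3 -c "from h import *;tcp();look('a1')"
```

```text
t: 3.98
tcp_pos: [0.5293, -0.1209, 0.0317]
tcp_rot: [0.0, 0.675, 0.737, 0.0]
ft_force: [-0.6, -0.6, -0.2]
gripper_width: 0.0511
t: 4.85
tcp_pos: [0.5277, -0.1005, 0.0314]
tcp_rot: [0.0, 0.676, 0.737, 0.0]
ft_force: [-1.0, -0.5, -0.1]
gripper_width: 0.0514
t 4.85 tcp rack mm [-102.6  -93.1] z 31.4 toolx yaw rel rack deg 90.11 F [-1.  -0.5 -0.1] w 51.4
box px [257.  83.] rack mm [144.3  -1.4] size 103.7 92.0 ang rel rack 0.24 h 0.0684
box px [278. 194.] rack mm [-106.2  -25.2] size 99.9 68.3 ang rel rack -0.4 h 0.0687
```

View pics/a1.png

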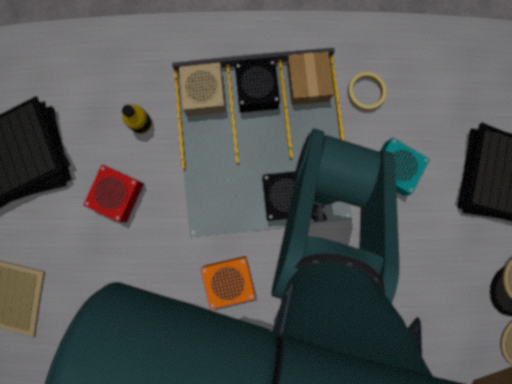

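The box is in contact: its centre has moved to y ≈ -37 mm (TCP-to-centre offset about 56 mm) and it is already squared. About 36 mm more to go.

```bash

python3 -m jog '0.3 0 0 0;0.3 0 0 0;0.3 0 0 0;0.3 0 0 0;0.3 0 0 0;0.3 0 0 0;0.3 0 0 0;0.3 0 0 0;0.3 0 0 0;0.3 0 0 0;0.3 0 0 0;0.2 0 0 0;0.1 0 0 0;0 0 0 0'
python3 -c "from h import *;tcp()"
python3 -m jog '-0.5 0 0 0;-2 0 0 0;-3 0 0 0;0 0 -5 0;0 0 -5 0;-2 -5.5 0 10.6;0 -5.5 0 10.6;0 -5.5 0 10.6;0 -5 0 10.6;0 0 0 10.6;0 0 0 0'
python3 -c "from h import *;tcp();look('a2')"
```

```text
t: 6.65
tcp_pos: [0.5243, -0.0644, 0.0313]
tcp_rot: [-0.0, 0.676, 0.737, 0.0]
ft_force: [0.4, -1.3, 0.7]
gripper_width: 0.0514
t 6.65 tcp rack mm [-102.9  -56.9] z 31.3 toolx yaw rel rack deg 90.1 F [ 0.4 -1.3  0.7] w 51.4
t: 8.02
tcp_pos: [0.3239, -0.1015, 0.1316]
tcp_rot: [0.0, 0.934, 0.358, 0.0]
ft_force: [0.4, -0.8, -0.1]
gripper_width: 0.0512
t 8.03 tcp rack mm [-305.8  -76.9] z 131.6 toolx yaw rel rack deg 37.14 F [ 0.4 -0.8 -0.1] w 51.2
box px [257.  83.] rack mm [144.6  -1.4] size 103.1 92.0 ang rel rack 0.24 h 0.0685
box px [269. 197.] rack mm [-106.5   -1.3] size 99.9 91.7 ang rel rack 0.07 h 0.0686
```

View pics/a2.png

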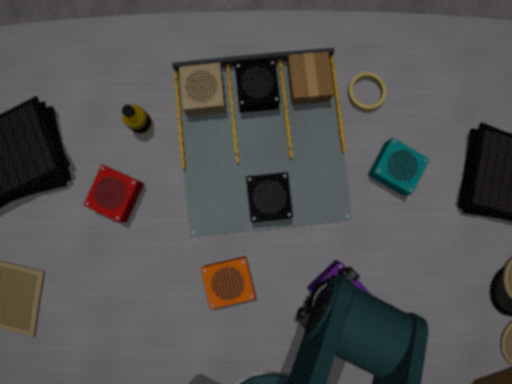

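The box now stands at y -1.3 mm, in line with the twin (-1.4), and square within 0.1°. Next, go behind it.

```bash

python3 -m jog '0 0 0 10.6;0 0 0 10.6;0 0 0 10.6;0 0 0 5.3;3 -2 0 0;3 -2 0 0;3 -2 0 0;2.6 -1.6 0 0;0 0 0 0'
python3 -c "from h import *;tcp()"
```

```text
t: 9.2
tcp_pos: [0.4361, -0.0149, 0.1314]
tcp_rot: [0.0, 0.999, 0.045, 0.001]
ft_force: [0.6, -0.5, 0.5]
gripper_width: 0.0513
t 9.2 tcp rack mm [-1.866e+02 -1.000e-01] z 131.4 toolx yaw rel rack deg 0.31 F [ 0.6 -0.5  0.5] w 51.3
```

```bash

python3 -m jog '0 0.1 3 0.3;0 0 4 0;0 0 2.5 0;0 0 0.5 0;0.5 0 0 0;0.5 0 0 0;0.3 0 0 0;0.3 0 0 0;0.3 0 0 0;0.3 0 0 0;0.3 0 0 0;0.3 0 0 0;0.3 0 0 0;0.3 0 0 0;0.3 0 0 0;0.3 0 0 0;0.3 0 0 0;0.3 0 0 0;0 0 0 0'
python3 -c "from h import *;tcp();look('a3')"
```

```text
t: 11.58
tcp_pos: [0.4797, -0.0126, 0.0314]
tcp_rot: [0.0, 0.999, 0.04, 0.001]
ft_force: [-0.2, -0.7, -0.2]
gripper_width: 0.0512
t 11.57 tcp rack mm [-142.9   -1.5] z 31.4 toolx yaw rel rack deg -0.3 F [-0.2 -0.7 -0.2] w 51.2
box px [257.  83.] rack mm [144.6  -1.3] size 103.2 91.9 ang rel rack 0.39 h 0.0685
```

View pics/a3.png

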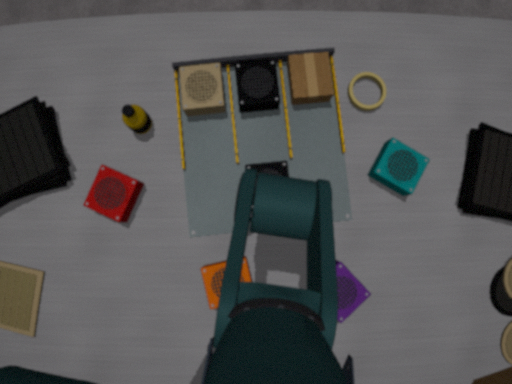

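```bash
sed -i 's/if 700<st/if 200<st/' h.py
cat >> h.py <<'E'
def edge(name):
    p,d=eyes.capture('top');g=cv2.cvtColor(p,cv2.COLOR_RGB2HSV);H=height('top',d)
    cv2.imwrite(f'pics/{name}.png',p[:,:,::-1])
    m=(g[...,2]<100)&(H>0.055)&(H<0.08);ys,xs=np.nonzero(m)
    w=cast('top',np.c_[xs,ys],0.068)[:,:2]
    r=np.array([rk(q) for q in w]);r=r[(abs(r[:,1])<57)&(r[:,0]<230)]
    h=np.histogram(r[:,0],np.arange(-120,200,10));print('rows',dict(zip(h[1][:-1].tolist(),h[0].tolist())))
    # y extents in 10mm slices
    for a in range(-120,200,10):
        q=r[(r[:,0]>=a)&(r[:,0]<a+10)]
        if len(q)>100:print(a,np.round([q[:,1].min(),q[:,1].max(),q[:,0].max()],1))
E
python3 -c "from h import *;look('a4');edge('a4')"
```

```text
box px [257.  83.] rack mm [144.6  -1.3] size 103.4 91.9 ang rel rack 0.53 h 0.0684
box px [271. 167.] rack mm [-45.1  -2.9] size 90.0 30.3 ang rel rack 84.13 h 0.0684
rows {-120: 5, -110: 5, -100: 6, -90: 5, -80: 5, -70: 33, -60: 116, -50: 154, -40: 165, -30: 0, -20: 0, -10: 0, 0: 0, 10: 0, 20: 0, 30: 0, 40: 0, 50: 0, 60: 0, 70: 0, 80: 0, 90: 134, 100: 185, 110: 184, 120: 182, 130: 180, 140: 180, 150: 180, 160: 177, 170: 177, 180: 177}
-60 [-47.4  20.1 -50.1]
-50 [-47.9  29.1 -40. ]
-40 [-47.2  43.6 -31.6]
90 [-46.8  43.5 100. ]
100 [-47.6  44.3 109.9]
110 [-46.2  44.1 120. ]
120 [-45.7  44.5 130. ]
130 [-44.8  44.3 140. ]
140 [-45.8  43.2 150. ]
150 [-44.7  44.5 160. ]
160 [-45.7  43.6 170. ]
170 [-44.8  44.7 179.9]
180 [-45.8  43.8 190. ]
190 [-44.4  44.9 196.2]
```

Front edge is at x -31 mm and y centre at about -2 mm, so it is entering true. Push on to the lane's middle, then check.

```bash

python3 -m jog '0.3 0 0 -0.2;0.4 0 0 0;0.4 0 0 0;0.4 0 0 0;0.4 0 0 0;0.4 0 0 0;0.4 0 0 0;0.4 0 0 0;0.4 0 0 0;0.4 0 0 0;0.4 0 0 0;0.4 0 0 0;0.4 0 0 0;0.4 0 0 0;0.4 0 0 0;0.4 0 0 0;0.3 0 0 0;0 0 0 0'
python3 -c "from h import *;tcp();edge('a5')"
```

```text
t: 13.98
tcp_pos: [0.5454, -0.0071, 0.0315]
tcp_rot: [0.0, 0.999, 0.042, 0.001]
ft_force: [1.2, 0.2, 0.1]
gripper_width: 0.0509
t 13.97 tcp rack mm [-77.   -1.5] z 31.5 toolx yaw rel rack deg -0.1 F [1.2 0.2 0.1] w 50.9
rows {-120: 0, -110: 0, -100: 0, -90: 1, -80: 0, -70: 0, -60: 1, -50: 0, -40: 0, -30: 0, -20: 0, -10: 0, 0: 0, 10: 1, 20: 0, 30: 1, 40: 0, 50: 0, 60: 0, 70: 0, 80: 0, 90: 135, 100: 185, 110: 184, 120: 182, 130: 179, 140: 180, 150: 180, 160: 176, 170: 178, 180: 176}
90 [-46.8  43.5 100. ]
100 [-47.6  44.3 109.9]
110 [-46.2  44.1 120. ]
120 [-45.7  44.5 130. ]
130 [-44.8  44.3 140. ]
140 [-45.8  43.2 150. ]
150 [-44.7  44.5 160. ]
160 [-45.7  43.6 170. ]
170 [-44.8  44.7 179.9]
180 [-45.8  43.8 190. ]
190 [-44.4  44.9 196.2]
```

```bash
python3 -c "
from h import *
p,d=eyes.capture('scene');c=np.hstack([cv2.resize(p[120:310,100:340],(480,380),interpolation=cv2.INTER_CUBIC)]);cv2.imwrite('pics/s5.png',c[:,:,::-1])"
```

```text
(no output)
```

View pics/s5.png

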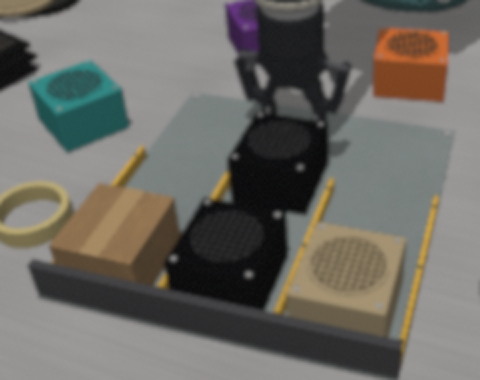

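```bash
python3 -c "
from h import *
q=np.array([[236,157],[299,167],[321,124],[172,258],[248,273],[278,214],[208,200]])/2+[100,120]
for a in cast('scene',q,.068): print(np.round(rk(a),1))"
```

```text
[ 29.5 -34.2]
[28.5 38.2]
[-54.8  39.8]
[190.2 -37.9]
[189.   37.9]
[105.7  39.6]
[104.4 -36.6]
```

By the corner screws, the box is square, within about 2 mm of the twin's line, and has about 61 mm left to contact. I'll push 55 mm.

```bash

python3 -m jog '0.3 0 0 0;0.4 0 0 0;0.4 0 0 0;0.4 0 0 0;0.4 0 0 0;0.4 0 0 0;0.4 0 0 0;0.4 0 0 0;0.4 0 0 0;0.4 0 0 0;0.4 0 0 0;0.3 0 0 0;0.3 0 0 0;0.2 0 0 0;0.2 0 0 0;0.2 0 0 0;0 0 0 0'
python3 -c "
from h import *
tcp()
p,d=eyes.capture('scene');c=cv2.resize(p[160:280,160:280],(600,600),interpolation=cv2.INTER_CUBIC);cv2.imwrite('pics/s6.png',c[:,:,::-1])"
```

```text
t: 16.2
tcp_pos: [0.6, -0.0025, 0.0314]
tcp_rot: [-0.0, 0.999, 0.042, 0.0]
ft_force: [-1.2, -0.0, 0.8]
gripper_width: 0.0513
t 16.2 tcp rack mm [-22.2  -1.6] z 31.4 toolx yaw rel rack deg -0.1 F [-1.2 -0.   0.8] w 51.3
```

View pics/s6.png

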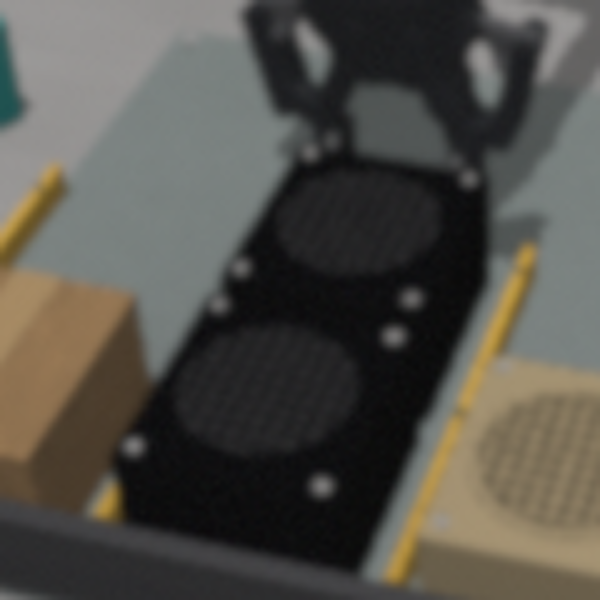

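```bash
python3 -c "
from h import *
q=np.array([[240,268],[411,298],[469,180],[310,152],[134,446],[321,487],[393,336],[219,304]])/5+[160,160]-0.4
for a in cast('scene',q,.068): print(np.round(rk(a),1))"
```

```text
[ 82.3 -37.6]
[81.8 37.8]
[-0.6 38.5]
[ -2.1 -37.5]
[189.5 -37.3]
[190.3  38. ]
[105.6  37.9]
[105.9 -37.4]
```

All eight corner screws are visible. The centres are 107.5 mm apart (7.5 mm gap), lined up within 0.5 mm and square. One more gentle 5 mm, then back off.

```bash

python3 -m jog '0.1 0 0 0;0.1 0 0 0;0.1 0 0 0;0.1 0 0 0;0.1 0 0 0;0 0 0 0;0 0 0 0'
python3 -c "from h import *;tcp()"
python3 -m jog '-0.5 0 0 0;-1.5 0 0 0;-3 0 0 0;-4 0 0 0;-4 0 0 0;0 0 -5 0;0 0 -5 0;-5 0 -2 0;0 0 0 0;0 0 0 0'
python3 -c "
from h import *
tcp();look('a7');edge('a7')
p,d=eyes.capture('scene');c=cv2.resize(p[160:280,160:280],(600,600),interpolation=cv2.INTER_CUBIC);cv2.imwrite('pics/s7.png',c[:,:,::-1])"
```

```text
t: 17.12
tcp_pos: [0.6048, -0.002, 0.0313]
tcp_rot: [-0.0, 0.999, 0.042, 0.0]
ft_force: [-2.2, -0.3, 1.0]
gripper_width: 0.0516
t 17.12 tcp rack mm [-17.4  -1.5] z 31.3 toolx yaw rel rack deg -0.1 F [-2.2 -0.3  1. ] w 51.6
t: 18.38
tcp_pos: [0.4249, -0.0171, 0.1514]
tcp_rot: [0.0, 0.999, 0.041, 0.001]
ft_force: [0.0, -0.3, -0.5]
gripper_width: 0.0513
t 18.38 tcp rack mm [-197.9   -1.3] z 151.4 toolx yaw rel rack deg -0.12 F [ 0.  -0.3 -0.5] w 51.3
box px [259. 106.] rack mm [94.2 -1.7] size 204.0 92.1 ang rel rack 0.22 h 0.0685
rows {-120: 0, -110: 0, -100: 0, -90: 0, -80: 0, -70: 0, -60: 0, -50: 0, -40: 0, -30: 0, -20: 0, -10: 150, 0: 197, 10: 191, 20: 197, 30: 189, 40: 195, 50: 188, 60: 194, 70: 187, 80: 191, 90: 174, 100: 184, 110: 183, 120: 183, 130: 178, 140: 180, 150: 180, 160: 177, 170: 176, 180: 178}
-10 [-46.5  42.6  -0. ]
0 [-47.7  43.9   9.9]
10 [-46.6  43.   20. ]
20 [-47.8  44.   30. ]
30 [-46.6  43.2  39.9]
40 [-47.6  44.   50. ]
50 [-46.7  43.3  59.9]
60 [-47.7  44.2  70. ]
70 [-46.7  43.5  80. ]
80 [-47.7  44.3  90. ]
90 [-46.8  43.5 100. ]
100 [-47.6  44.3 109.9]
110 [-46.2  44.1 120. ]
120 [-45.7  44.5 130. ]
130 [-44.8  44.3 140. ]
140 [-45.8  43.2 150. ]
150 [-44.7  44.5 160. ]
160 [-45.7  43.6 170. ]
170 [-44.8  44.7 179.9]
180 [-45.8  43.8 190. ]
190 [-44.4  44.9 196.2]
```

View pics/s7.png

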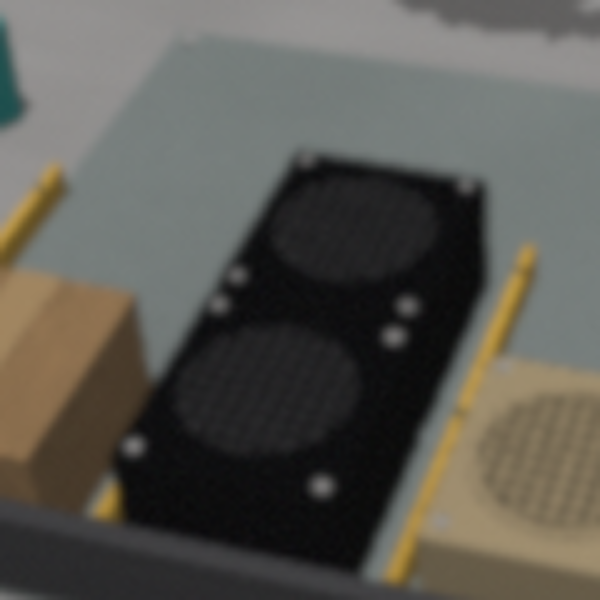

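The box stands square behind the twin. The two tops together span 204 mm (gap about 3 mm), the twin's far edge is unchanged at 196.2 mm, and the robot is clear.

```bash
python3 -c "
from rig import hand_in
print(hand_in())"
```

```text
the job is handed in; nothing more can be done
None
```

The new black speaker now stands square behind its twin in the middle lane, and I've handed the job in after about 18 s on the robot's clock. The hand-in reports no verdict, so what follows comes from my own checks.

I pushed it about 43 mm across the apron with two spread fingers, which also squared it. Then I pushed it about 150 mm down the lane and backed the arm clear.

| Last check | Reading |
|---|---|
| Gap behind the twin | about 3 mm (limit 12 mm) |
| Offset from the twin's line | 1 to 2 mm in the top view, under 0.5 mm by the corner screws |
| Angle to the lane | about 0.2° for the two boxes together |
| Box top height | about 68 mm, so it is flat on the deck |
| Twin's far edge | 196.2 mm, the same as before the last push |
| Wrist force readings between moves | about 2 to 3 N at most, no more than noise when clear of the box |

- **Rail contact:** I saw no sign of the box or the fingers touching a rail, but I had no direct contact reading.
- **Bystanders:** I didn't measure the bystanders' positions again at the end. The arm never went near the bottle or the tape roll, and the carton and beige speaker look unmoved in the last pictures.
- **Hidden view:** The arm hid the box from the top camera midway down the lane, so I used the scene camera there. It agreed with the push distances within about 2 mm.

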